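# Spring check of two tilt mounts

### The job

Check the springs of the two tilt mounts with the fingertips, first the one with the round plate, then the one with the square plate: press the black thumb pad on the plate's ear down until the pointer stands at the brass mark tab on the dial, keep it there for about a second, then let go so that the plate springs back level. Never drive a pointer clear past its tab, do not pull a plate up or shift a tab, and leave the nut, the bolt, the steel block and the chalk stick where they are. Grip and lift nothing.

Things in the scene. Friction and masses are not known exactly. Their poses are not given: they have to be found in the camera images.
- round_mount: Tilt mount with the round steel plate, 80 mm across, on a shaft 50 mm above the bench; base fixed to the bench, x -50 to 55, y -80 to 105, 12 mm high; upright dial sheet at its +x edge, to 170 mm high, faces -x. Origin: bench level under the shaft. x along the shaft, to the robot's right; y from shaft to thumb pad, away from the robot; z up. Yaw -1.65 to -1.25 rad.
- round_plate (a joint): Tilt of the round plate, rad. 0 = at rest, level; grows as the thumb pad is pressed down; stop at 0.38. A return spring resists: about 0.47 N per 0.01 rad at the pad: 7 N at 0.15 rad, 12.5 N at 0.27 rad. Let go, the plate swings back to within 0.01 of 0 in under 0.5 s.
- round_pad (a point): Top centre of the black thumb pad (30 mm across) on the ear of the round plate, the point to press, over the spring. 76 mm above the bench at rest, 85 mm (along the mount's y) from the shaft; goes down about 0.85 to 0.9 mm per 0.01 rad of tilt and shifts up to 4 mm along +y. Moves with the plate.
- round_pointer_tip (a point): Tip of the slim black pointer on the round plate, 108 mm from the shaft; at rest it leans 30 degrees from upright, away from the pad. Pressing the pad swings it towards the pad side, 1.08 mm per 0.01 rad, along the dial.
- round_tab (a joint): Setting of the round mount's mark tab, rad, on the same scale as round_plate: the pointer is at the mark when both joints read alike. Set between 0.15 and 0.27. Not to be moved.
- round_mark (a point): The mark: where the pointer's tip must come, under the middle of the brass tab, 10 mm wide, that straddles the rim of the round mount's dial. Its y axis is the way the pointer travels when the pad is pressed.
- square_mount: Tilt mount with the square steel plate, 76 x 76 mm, on a shaft 50 mm above the bench; base fixed to the bench, x -50 to 55, y -80 to 105, 12 mm high; upright dial sheet at its +x edge, to 170 mm high, faces -x. Origin: bench level under the shaft. x along the shaft, to the robot's right; y from shaft to thumb pad, away from the robot; z up. Yaw -1.65 to -1.25 rad.
- square_plate (a joint): Tilt of the square plate, rad. 0 = at rest, level; grows as the thumb pad is pressed down; stop at 0.38. A return spring resists: about 0.38 N per 0.01 rad at the pad: 5.7 N at 0.15 rad, 10 N at 0.27 rad. Let go, the plate swings back to within 0.01 of 0 in under 0.5 s.
- square_pad (a point): Top centre of the black thumb pad (30 mm across) on the ear of the square plate, the point to press, over the spring. 76 mm above the bench at rest, 85 mm (along the mount's y) from the shaft; goes down about 0.85 to 0.9 mm per 0.01 rad of tilt and shifts up to 4 mm along +y. Moves with the plate.
- square_pointer_tip (a point): Tip of the slim black pointer on the square plate, 108 mm from the shaft; at rest it leans 30 degrees from upright, away from the pad. Pressing the pad swings it towards the pad side, 1.08 mm per 0.01 rad, along the dial.
- square_tab (a joint): Setting of the square mount's mark tab, rad, on the same scale as square_plate: the pointer is at the mark when both joints read alike. Set between 0.15 and 0.27. Not to be moved.
- square_mark (a point): The mark: where the pointer's tip must come, under the middle of the brass tab, 10 mm wide, that straddles the rim of the square mount's dial. Its y axis is the way the pointer travels when the pad is pressed.
- brass_nut: yellowish hex nut lying flat, 24 mm across flats, 14 mm high, loose; on the robot's side of the toggle clamp. Origin: centre of its underside. Leave alone.
- short_bolt: dark hex bolt lying on the bench, 80 mm long, head 30 mm, 26 mm high, loose; between the two mounts, on the robot's side of the toggle clamp. Origin: under its middle. Leave alone.
- dark_block: dark steel block 30 x 75 x 30 mm, loose; between the two mounts, on the robot's side of the toggle clamp. Origin: centre of its underside. Leave alone.
- chalk_stick: white soapstone stick 12 x 110 x 8 mm lying on the bench, loose; between the two mounts, behind the toggle clamp. Origin: centre of its underside. Leave alone.

How it is judged:
By the outcome, as a careful person would: the job done as asked, in the order asked, and still so for the second after the job is handed in, with the robot touching nothing.
It also fails if it takes over 51 s, if anything falls off the work surface, if the arm or the gripper's body presses on something with over 40 N, if the wrist force passes 120 N, or if a joint passes its speed limit or range.

### The arm

A 6-joint arm with a two-finger parallel gripper is mounted at the origin on the work surface; the furniture and walls round the work are solid. World frame = base frame: x ahead of the robot, y to its left, z up, the work surface at z = 0. Lengths are in mm, angles in rad, forces in N, time in s.
With the tool pointing down it reaches from about 350 to 800 mm from the base axis. Payload 7.3 kg.
Tool frame: the origin (TCP) lies at the very end of the fingers, on their centre line; the grasp point (between the pads) lies 19 mm behind it (tcp_to_grasp is the distance from the TCP to the grasp point, in mm); z points along the fingers, y is the direction in which the jaws open and shut (so a half turn about z gives the same grasp; the last joint's range is limited). The gripper opens to 85 mm and grips with 20 to 120 N. Pads are 22 mm wide; open, the fingers measure 114 mm over their backs; the gripper's body (76 mm by 85 mm) begins 54 mm behind the grasp point. The pads swing forward as they close: fully open they stand 13 mm farther back than shut.
Start: joints at [1.152, 0.342, 1.524, -0, 1.275, -0.146], TCP at [141.435, 505.609, 231.322] pointing down, gripper open.
Joint ranges: [-2.53, 2.53], [-0.77, 2.02], [0.04, 2.7], [-1, 4.14], [0.28, 2.66], [-3.11, 3.11]. Speed limits (rad/s): [2.57, 2.57, 3.14, 3.14, 3.14, 3.14].

### API

Orientations are given as a rotation vector (axis times angle).
In Python, from station import read_state, grab_frame, hand_in, tcp_to_grasp gives the robot as it stands.
- The arm moves only by the tool send_rows, never from a script. Its argument "increments" is a list of rows, each a list of 3 entries, a list of its own where there are three numbers: the gripper's target within -1 to 1 (fully open at 1, half-way at 0, shut at -1), then the shift along the world's x, y, z normalised to -1 to 1, where 1 is 0.15 m, then the turn, a rotation vector about the world's x, y, z normalised to -1 to 1, where 1 is 90 degrees. In form: [[fingers, [dx, dy, dz], [rx, ry, rz]], ...]. A call has 1 to 10 rows; each row is the pose to reach, as a shift and turn from the pose commanded when the call began; what a row does not reach only later rows make up. A row lasts 1/8 s, in which the tool goes at most 62.5 mm and 10.7 degrees, less where a joint would pass 70% of its speed; a pose out of reach is approached as far as the arm can. A call with a number of a shift or a turn outside -1 to 1 is refused whole. A call with a gripper value outside its range is refused whole. The fingers move at their own pace and stop on an object; the grip force is fixed at half the most. Time passes only in rows, so rows that repeat a pose let the fingers close. It gives the time, the measured TCP pose, the force and the opening at its end, in the units of the state.
- read_state(): the state, without advancing time (a new reading comes with each control period).
- grab_frame(name): name is "scene" or "top" or "wrist"; returns a dict with "frame" (384x512x3 uint8, red, green, blue), "vertical_fov" (degrees; the focal length in pixels is half the picture's height over the tangent of half this angle, whatever the lens; pixels are square), "cx", "cy" (the principal point, pixels), "rvec" (rotation vector, rad) and "tvec" (3), from world to camera coordinates, as OpenCV has them. Camera axes: x right, y down, z forward; pixel columns grow to the right and rows downward; lengths in mm; the calibration is good to about 2 mm. A picture is of the moment at which its call begins. There is no depth.
- hand_in(): hands the job in, once; it reports no verdict.
The state is a dict: "clock": time; "joint_pos": joint angles; "joint_velocities": joint speeds; "joint_efforts": joint torques, N m; "eef_pos": TCP position; "ee_rot": TCP orientation; "ft_force": force on the tool from outside, world axes, zero at the start; "torque": the same for the moment, N m; "opening": opening from 0.0 (shut) to 1.0 (fully open).
Only numpy, scipy, OpenCV 4.12 (cv2) and the standard library are available. Lean on these libraries where they do the work, as an engineer would, in place of code of your own. Each camera call takes 0.05 s, during which the arm holds its last target.

## Working session

There is one attempt and no reset: what is moved stays moved. The work goes in short steps, Python scripts to look and compute and a tool call to move; the robot and the scene stay as the last step left them, time stands still between calls to the robot, and variables do not carry over. Pictures are saved under pics/ and viewed, and the job is handed in when it is done.

Besides the shell and the picture viewer there is one more tool, called after "Call:" as name(argument=value, ...), one argument or row to a line, values as JSON. send_rows: Moves the arm, as the interface text tells. Scaled input: -1 to 1 covers 0.15 m each way for a shift and 90 degrees each way for a turn. Its arguments: {"type":"object","properties":{"increments":{"type":"array","items":{"type":"array"}}},"required":["increments"]}

```bash
mkdir -p pics; ls; python3 - <<'E'
from station import *
import cv2
s=read_state();print(s)
for n in("scene","top","wrist"):
    g=grab_frame(n);cv2.imwrite(f"pics/a_{n}.png",g["frame"][:,:,::-1]);print(n,g["vertical_fov"],g["cx"],g["cy"],g["rvec"],g["tvec"])
E
```

```text
pics
{'clock': 0.0, 'joint_pos': array([ 1.15200400e+00,  3.42719477e-01,  1.52504749e+00,  2.01876496e-05,
        1.27538247e+00, -1.45993687e-01]), 'joint_velocities': array([ 8.71504837e-04,  9.17936226e-04,  1.16183375e-03, -4.67502230e-04,
        4.82663254e-04,  4.47508040e-05]), 'joint_efforts': array([-1.68512510e-03, -4.33680117e+01, -2.46014911e+01, -2.37242430e-04,
        7.90220074e-03,  2.34146006e-05]), 'eef_pos': array([141.25095049, 505.21686067, 230.61700578]), 'ee_rot': array([-4.27131159e-01, -3.11196335e+00,  2.33973748e-03]), 'ft_force': array([0.09852358, 0.62763978, 0.71562814]), 'torque': array([-0.02078132, -0.0024199 ,  0.00394422]), 'opening': 1.0000717683804377}
scene 50.29013528774793 255.22531087116658 190.51484323521487 [ 0.62952931 -2.65608138  1.11326372] [412.0153696  252.42732382 968.36990694]
top 52.125662944969676 253.9010661713947 192.25962887156857 [ 2.16523165 -2.05084675  0.21477982] [ -66.34561761  513.48280698 1139.82482232]
wrist 64.8756773711727 259.44908589720285 190.85475457521613 [-2.29190694 -1.73755542 -0.274114  ] [-524.14281465  -38.61806958  380.71562127]
```

View pics/a_scene.png

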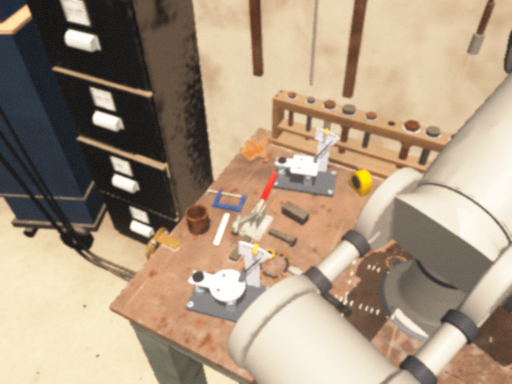

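View pics/a_top.png

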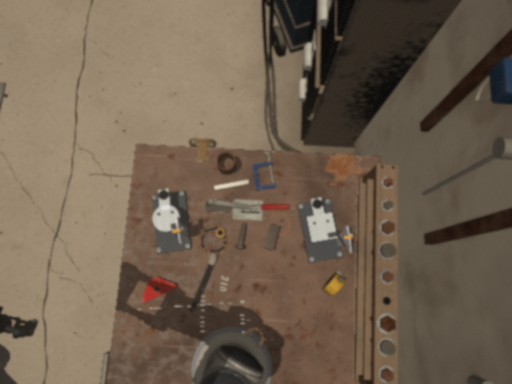

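View pics/a_wrist.png

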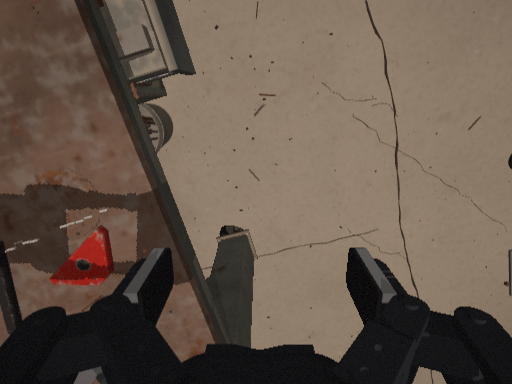

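The scene and top views both show the round mount on the left (top view about 168,215) and the square one on the right (about 320,230). I'll enlarge them.

```bash
python3 - <<'E'
import cv2,numpy as np
t=cv2.imread("pics/a_top.png");s=cv2.imread("pics/a_scene.png")
def c(im,x,y,w,h,k): return cv2.resize(im[y:y+h,x:x+w],None,fx=k,fy=k,interpolation=cv2.INTER_CUBIC)
cv2.imwrite("pics/ct.png",np.hstack([c(t,145,180,50,75,8),c(t,295,190,50,75,8)]))
cv2.imwrite("pics/cs.png",np.hstack([c(s,185,230,80,95,5)[:400],c(s,270,120,80,80,5)]))
E
```

```text
(no output)
```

View pics/ct.png

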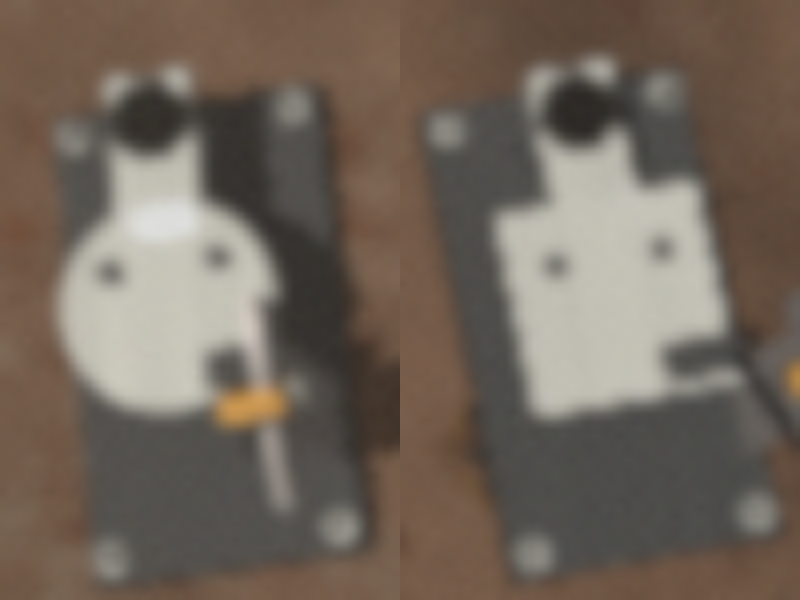

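View pics/cs.png

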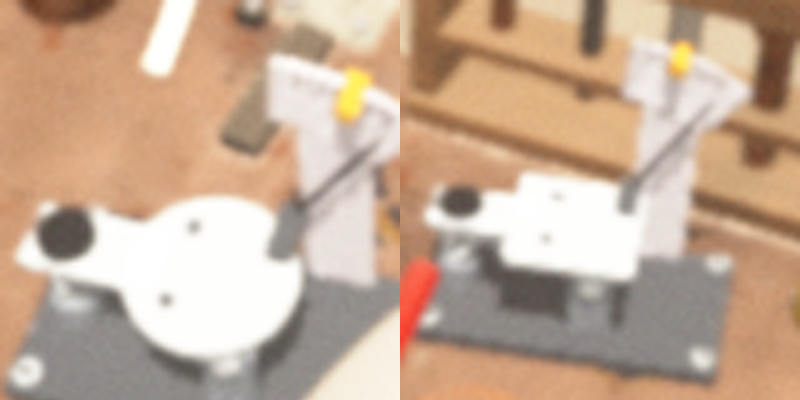

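```bash
python3 - <<'E'
import cv2,numpy as np
t=cv2.imread("pics/a_top.png");s=cv2.imread("pics/a_scene.png")
def c(im,x,y,w,h,k): return cv2.resize(im[y:y+h,x:x+w],None,fx=k,fy=k,interpolation=cv2.INTER_CUBIC)
cv2.imwrite("pics/ct2.png",np.hstack([c(t,160,215,40,50,10),c(t,325,215,40,50,10)]))
cv2.imwrite("pics/cs2.png",np.hstack([c(s,235,235,40,55,10),c(s,310,120,40,55,10)]))
E
```

```text
(no output)
```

View pics/ct2.png

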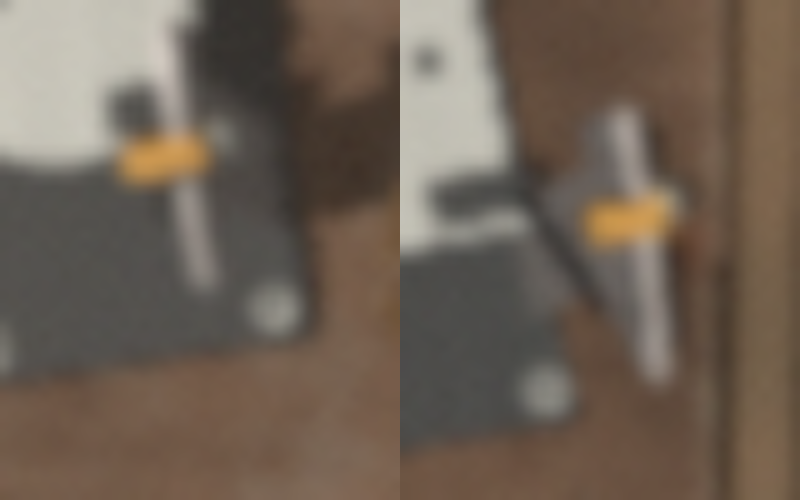

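View pics/cs2.png

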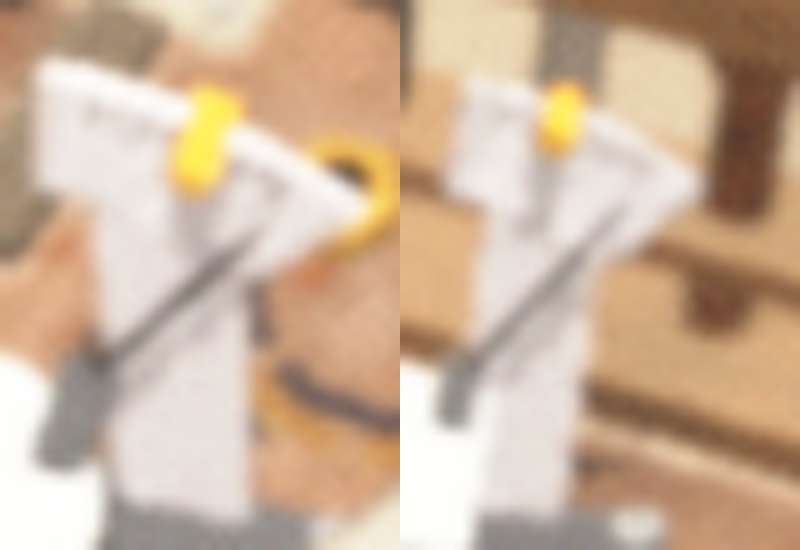

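```bash
cat > h.py <<'E'
import cv2,numpy as np
from scipy.optimize import least_squares
from station import *
def cam(g):
    f=g["frame"].shape[0]/2/np.tan(np.radians(g["vertical_fov"])/2)
    K=np.array([[f,0,g["cx"]],[0,f,g["cy"]],[0,0,1]]);return K,np.array(g["rvec"],float),np.array(g["tvec"],float)
def proj(c,P): return cv2.projectPoints(np.array(P,float).reshape(-1,1,3),c[1],c[2],c[0],None)[0].reshape(-1,2)
def m2w(p,P):
    P=np.array(P,float).reshape(-1,3);c,s=np.cos(p[2]),np.sin(p[2])
    return np.c_[p[0]+c*P[:,0]-s*P[:,1],p[1]+s*P[:,0]+c*P[:,1],P[:,2]]
def tri(cs,us):
    Ps=[c[0]@np.c_[cv2.Rodrigues(c[1])[0],c[2]] for c in cs]
    X=cv2.triangulatePoints(Ps[0],Ps[1],np.array(us[0],float).reshape(2,1),np.array(us[1],float).reshape(2,1));return (X[:3]/X[3]).ravel()
def w2m(p,X):
    c,s=np.cos(p[2]),np.sin(p[2]);d=np.array(X)-[p[0],p[1],0];return np.array([c*d[0]+s*d[1],-s*d[0]+c*d[1],d[2]])
def un(x0,y0,k,pts): return np.array(pts,float)/k+[x0,y0]+0.5/k-0.5
E
python3 - <<'E'
from h import *
T=cam(grab_frame("top"));S=cam(grab_frame("scene"))
corn=[[-50,105,12],[55,105,12],[55,-80,12],[-50,-80,12]]
D={'round':(un(145,180,8,[(58,115),(325,88),(370,548),(100,588),(148,118)]),un(185,230,5,[(65,233)]),un(160,215,10,[(165,160)])[0],un(235,235,10,[(205,140)])[0],un(160,215,10,[(125,168),(205,150)]),un(235,235,10,[(258,235)])[0]),
'square':(un(295,190,8,[(22,105),(283,72),(378,535),(110,585),(178,110)]),un(270,120,5,[(60,200)]),un(325,215,10,[(228,220)])[0],un(310,120,10,[(163,117)])[0],None,un(310,120,10,[(225,205)])[0])}
for n,(tp,sp,tt,ts,_,tip) in D.items():
    pts=m=corn+[[0,85,76]]
    def f(p):
        W=m2w(p,m);return np.r_[(proj(T,W)-tp).ravel(),(proj(S,W[4:])-sp).ravel()]
    best=least_squares(f,[600,250 if n=='round' else -180,-1.4])
    p=best.x;print(n,p.round(3),best.fun.round(1))
    # free triangulated pad
    X=tri([T,S],[tp[4],sp[0]]);print(' pad tri',X.round(1),'model',m2w(p,[0,85,76]).round(1))
    X=tri([T,S],[tt,ts]);Y=w2m(p,X);print(' tab',X.round(1),Y.round(1),'r',np.hypot(Y[1],Y[2]-50),'ang',np.arctan2(Y[1],Y[2]-50)+np.pi/6)
    for x in (40,45):
      W=m2w(p,[x,-54,50+108*.866]);print(' tip pred',proj(S,W),tip,proj(T,W))
E
```

```text
round [407.271 214.61   -1.374] [-0.6  0.6 -0.7 -0.7  0.   0.3 -0.5  0.3 -0.   0.   0.1 -1.6]
 pad tri [491.3 232.4  70.9] model [[490.6 231.3  76. ]]
 tab [376.4 164.9 161.2] [ 42.7 -40.  161.2] r 118.15145822607332 ang 0.17845421740546213
 tip pred [[261.05296103 255.90590564]] [260.35 258.05] [[176.83175166 236.47849415]]
 tip pred [[261.65396327 254.09751794]] [260.35 258.05] [[178.64723469 236.2185579 ]]
square [ 405.404 -245.471   -1.355] [-0.4  0.6 -0.2 -0.6  0.1  0.4 -0.3 -0.2  0.2 -0.   0.1 -0.9]
 pad tri [ 488.8 -227.4   72.2] model [[ 488.4 -227.3   76. ]]
 tab [ 384.9 -297.4  163.4] [ 46.4 -31.2 163.4] r 117.57052650196603 ang 0.2551003101038124
 tip pred [[332.6683822 139.2515725]] [332.05 140.05] [[345.14838318 245.99457683]]
 tip pred [[332.87989308 138.22461195]] [332.05 140.05] [[346.94307875 245.69777273]]
```

```bash
python3 - <<'E'
from h import *
s=read_state();g=grab_frame("wrist");c=cam(g)
R=cv2.Rodrigues(c[1])[0];C=-R.T@c[2];Rt=cv2.Rodrigues(s['ee_rot'])[0]
print(s['clock'],'C world',C,'tool:',Rt.T@(C-s['eef_pos']),'axes in tool (cols x,y,z cam)\n',(Rt.T@R.T).round(3)); print('tool axes world\n',Rt.round(3))
E
```

```text
0.25 C world [ 63.49796581 527.48730797 373.08948493] tool: [  80.94591022    0.15519727 -142.08839873] axes in tool (cols x,y,z cam)
 [[-0.001 -0.951 -0.311]
 [ 1.    -0.001 -0.001]
 [ 0.001 -0.311  0.951]]
tool axes world
 [[-0.963  0.269 -0.   ]
 [ 0.269  0.963 -0.001]
 [ 0.    -0.001 -1.   ]]
```

Call:
send_rows(
  increments=[
    [-1,[0.25,-0.31,0.05],[0,0,-0.12]],
    [-1,[0.5,-0.62,0.09],[0,0,-0.23]],
    [-1,[0.75,-0.93,0.13],[0,0,-0.35]],
    [-1,[0.75,-0.93,0.13],[0,0,-0.35]],
  ],
)

```text
clock: 0.8
eef_pos: [256.2, 363.7, 251.4]
ee_rot: [1.266, 2.874, 0.001]
ft_force: [-0.2, 0.9, -0.4]
opening: 0.147
```

Call:
send_rows(
  increments=[
    [-1,[0.25,-0.31,0],[0,0,-0.12]],
    [-1,[0.5,-0.62,0],[0,0,-0.23]],
    [-1,[0.75,-0.93,0],[0,0,-0.35]],
    [-1,[0.75,-0.93,0],[0,0,-0.35]],
    [-1,[0.75,-0.93,0],[0,0,-0.35]],
  ],
)

```text
clock: 1.42
eef_pos: [366.0, 227.3, 250.7]
ee_rot: [-1.988, -2.432, 0.0]
ft_force: [-0.3, 1.0, 0.4]
opening: 0.002
```

```bash
python3 - <<'E'
from h import *
s=read_state();print(s['clock'],s['eef_pos'],s['ee_rot'],s['ft_force'],s['opening'])
g=grab_frame("wrist");cv2.imwrite("pics/b_w.png",cv2.resize(g["frame"][:,:,::-1],None,fx=1.5,fy=1.5))
import pickle;pickle.dump(g,open("bw.pkl","wb"))
E
```

```text
1.425 [365.95694509 227.31830767 250.66001952] [-1.98779577e+00 -2.43170780e+00  9.95096830e-05] [-0.2744921   1.00514649  0.36263805] 0.0016342760036965037
```

View pics/b_w.png

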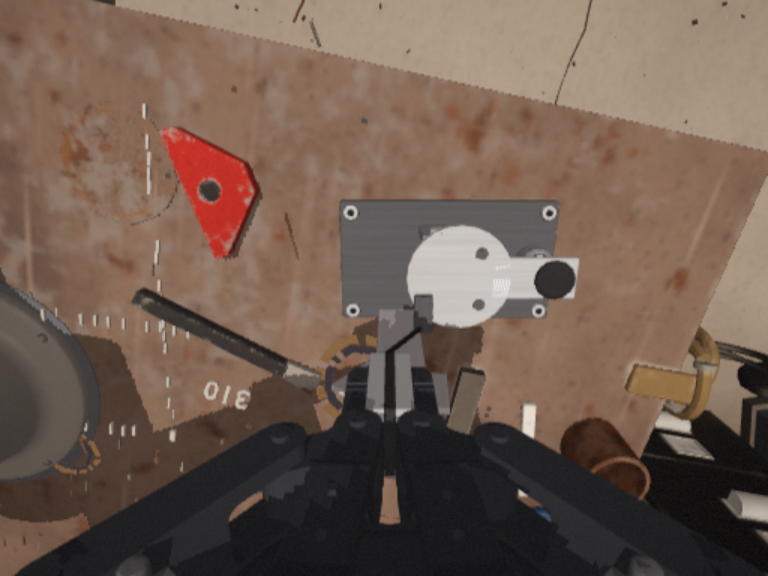

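Call:
send_rows(
  increments=[
    [-1,[0.3,0.06,0],[0,0,0]],
    [-1,[0.6,0.12,0],[0,0,0]],
    [-1,[0.6,0.12,0],[0,0,0]],
    [-1,[0.6,0.12,0],[0,0,0]],
  ],
)

```text
clock: 1.98
eef_pos: [454.9, 245.8, 250.4]
ee_rot: [-1.986, -2.433, 0.002]
ft_force: [0.4, 0.2, -0.6]
opening: -0.0
```

```bash
python3 - <<'E'
from h import *
s=read_state();print(s['clock'],s['eef_pos'],s['ee_rot'],s['ft_force'],s['opening'])
g=grab_frame("wrist");cv2.imwrite("pics/c_w.png",cv2.resize(g["frame"][:,:,::-1],None,fx=1.5,fy=1.5))
import pickle;pickle.dump(g,open("cw.pkl","wb"))
g=grab_frame("scene");cv2.imwrite("pics/c_s.png",g["frame"][:,:,::-1])
E
```

```text
1.975 [454.89945244 245.77896303 250.40895132] [-1.98621044e+00 -2.43274882e+00  1.84252176e-03] [ 0.36920479  0.23410627 -0.58230848] -0.00021157453404297967
```

View pics/c_w.png

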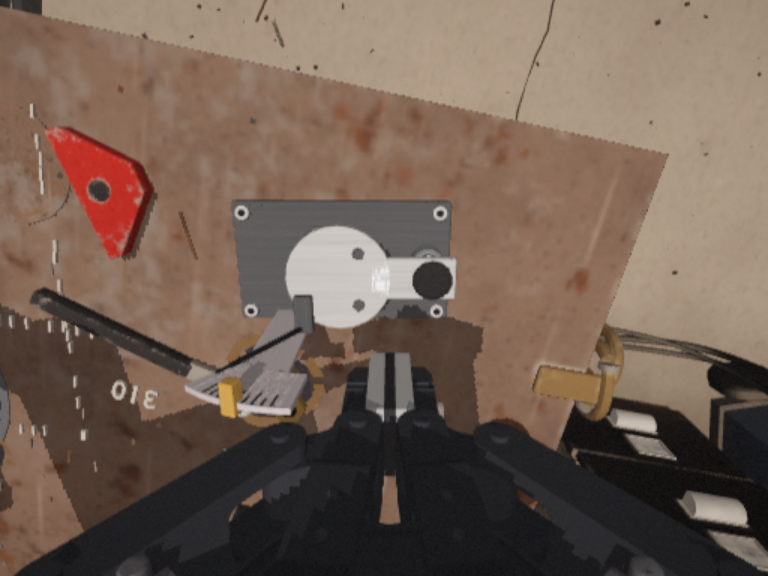

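View pics/c_s.png

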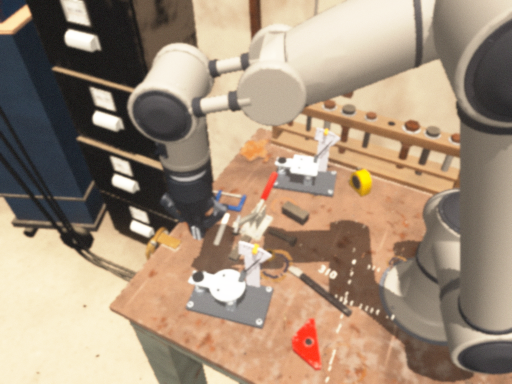

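```bash
python3 - <<'E'
from h import *
import pickle
g=pickle.load(open("cw.pkl","rb"))["frame"][:,:,::-1]
cv2.imwrite("pics/c1.png",cv2.resize(g[180:290,110:220],None,fx=7,fy=7,interpolation=cv2.INTER_CUBIC)[:600*7//7+170][170:])
E
```

```text
(no output)
```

View pics/c1.png

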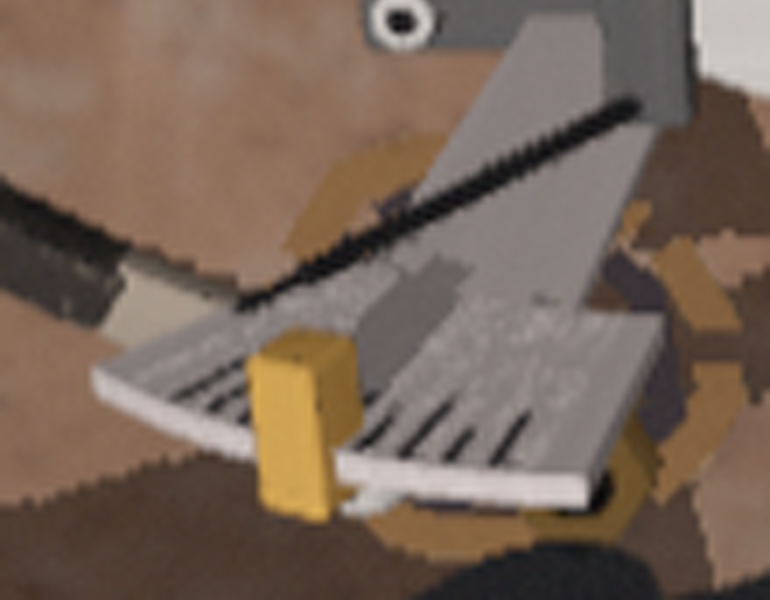

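```bash
cat >> h.py <<'E'
def rayplane(c,uv,p,x):
    R=cv2.Rodrigues(c[1])[0];C=-R.T@c[2];d=R.T@np.linalg.inv(c[0])@np.r_[uv,1]
    Cm=w2m(p,C);dm=w2m(p,C+d)-Cm;Y=Cm+dm*(x-Cm[0])/dm[0]
    return Y,np.hypot(Y[1],Y[2]-50),np.arctan2(Y[1],Y[2]-50)+np.pi/6
E
python3 - <<'E'
from h import *
import pickle
W=cam(pickle.load(open("cw.pkl","rb")));B=cam(pickle.load(open("bw.pkl","rb")))
T=cam(grab_frame("top"));S=cam(grab_frame("scene"))
p=np.array([407.271,214.61,-1.374])
# refine pose w/ wrist views (1.5x images): base corners, pad
wc=un(0,0,1.5,[(451,200),(449,318),(243,318),(233,201)]) 
bc=un(0,0,1.5,[(560,201),(546,318),(343,316),(341,200)])
corn=[[-50,105,12],[55,105,12],[55,-80,12],[-50,-80,12]]
tp=un(145,180,8,[(58,115),(325,88),(370,548),(100,588),(148,118)]);sp=un(185,230,5,[(65,233)])
pw=un(0,0,1.5,[(432,280)]);pb=un(0,0,1.5,[(555,280)])
m=corn+[[0,85,76]]
def f(q):
    X=m2w(q,m);return np.r_[(proj(T,X)-tp).ravel(),(proj(S,X[4:])-sp).ravel(),(proj(W,X[[0,3,4]])-np.r_[wc[[0,3]],pw]).ravel(),(proj(B,X[[0,3,4]])-np.r_[bc[[0,3]],pb]).ravel()]
r=least_squares(f,p);print(r.x,r.fun.round(1));p=r.x
print('pad',m2w(p,[0,85,76]), 'pad tri wrist', tri([B,W],[pb[0],pw[0]]), tri([W,T],[pw[0],tp[4]]),tri([W,S],[pw[0],sp[0]]))
o=lambda u,v:np.array([110+(u+.5)/7-.5,180+(v+170+.5)/7-.5])
for x in (30,35,38,40,42,44,46):
    print(x,[ (np.round(a[0],1),round(a[1],1),round(a[2],3)) for a in (rayplane(W,o(*q),p,x) for q in ((243,303),(322,333),(284,370)))])
E
```

```text
[405.53073932 216.10686388  -1.37139018] [-1.2  1.1 -1.4 -0.2 -0.4  0.8 -0.9  0.8 -0.6  0.6  0.4 -0.7  0.9  0.7
 -1.9 -0.2  0.9  1.   0.8 -0.3 -1.4  0.3  1.5  0.6]
pad [[488.84641212 232.9442825   76.        ]] pad tri wrist [488.04185983 232.89002259  73.48614246] [490.32828883 232.35729594  71.64734408] [488.06051401 234.75284416  76.42856567]
30 [(array([ 30. , -48.2, 155.9]), np.float64(116.3), np.float64(0.097)), (array([ 30. , -35.8, 163.3]), np.float64(118.8), np.float64(0.218)), (array([ 30. , -37.4, 172. ]), np.float64(127.6), np.float64(0.226))]
35 [(array([ 35. , -52.1, 146.7]), np.float64(109.9), np.float64(0.03)), (array([ 35. , -39.2, 154.5]), np.float64(111.6), np.float64(0.164)), (array([ 35. , -40.9, 163.5]), np.float64(120.7), np.float64(0.178))]
38 [(array([ 38. , -54.4, 141.3]), np.float64(106.3), np.float64(-0.014)), (array([ 38. , -41.3, 149.2]), np.float64(107.4), np.float64(0.129)), (array([ 38. , -43. , 158.4]), np.float64(116.7), np.float64(0.146))]
40 [(array([ 40. , -56. , 137.6]), np.float64(104.0), np.float64(-0.045)), (array([ 40. , -42.7, 145.6]), np.float64(104.7), np.float64(0.104)), (array([ 40. , -44.4, 155. ]), np.float64(114.0), np.float64(0.123))]
42 [(array([ 42. , -57.6, 134. ]), np.float64(101.8), np.float64(-0.077)), (array([ 42. , -44. , 142.1]), np.float64(102.1), np.float64(0.078)), (array([ 42. , -45.8, 151.6]), np.float64(111.5), np.float64(0.1))]
44 [(array([ 44. , -59.1, 130.3]), np.float64(99.7), np.float64(-0.111)), (array([ 44. , -45.4, 138.6]), np.float64(99.5), np.float64(0.05)), (array([ 44. , -47.2, 148.2]), np.float64(109.0), np.float64(0.076))]
46 [(array([ 46. , -60.7, 126.7]), np.float64(97.8), np.float64(-0.146)), (array([ 46. , -46.8, 135. ]), np.float64(97.1), np.float64(0.021)), (array([ 46. , -48.6, 144.8]), np.float64(106.6), np.float64(0.05))]
```

Call:
send_rows(
  increments=[
    [-1,[-0.13,-0.32,0],[0,0,0]],
    [-1,[-0.26,-0.64,0],[0,0,0]],
    [-1,[-0.38,-0.95,0],[0,0,0]],
    [-1,[-0.38,-0.95,0],[0,0,0]],
    [-1,[-0.38,-0.95,0],[0,0,0]],
  ],
)

```text
clock: 2.8
eef_pos: [399.5, 102.4, 251.3]
ee_rot: [1.991, 2.429, 0.002]
ft_force: [0.1, 1.1, 0.3]
opening: -0.001
```

```bash
python3 - <<'E'
from h import *
s=read_state();print(s['clock'],s['eef_pos'],s['ee_rot'],s['ft_force'],s['opening'])
g=grab_frame("wrist");cv2.imwrite("pics/d_w.png",g["frame"][:,:,::-1])
import pickle;pickle.dump(g,open("dw.pkl","wb"))
T=cam(g);X=m2w([405.5,216.1,-1.371],[40,-40,160]);u=proj(T,X)[0].astype(int);print(u)
x0,y0=max(u[0]-45,0),max(u[1]-35,0);print(x0,y0)
cv2.imwrite("pics/d1.png",cv2.resize(g["frame"][y0:y0+70,x0:x0+95,::-1],None,fx=8,fy=8,interpolation=cv2.INTER_CUBIC))
E
```

```text
2.8 [399.52718948 102.38561141 251.33682484] [1.99055651e+00 2.42941453e+00 2.11727124e-03] [0.06161667 1.05854111 0.28765364] -0.0005987600427978099
[244 106]
199 71
```

View pics/d_w.png

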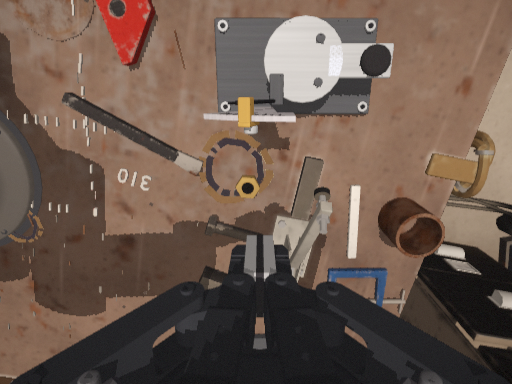

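View pics/d1.png

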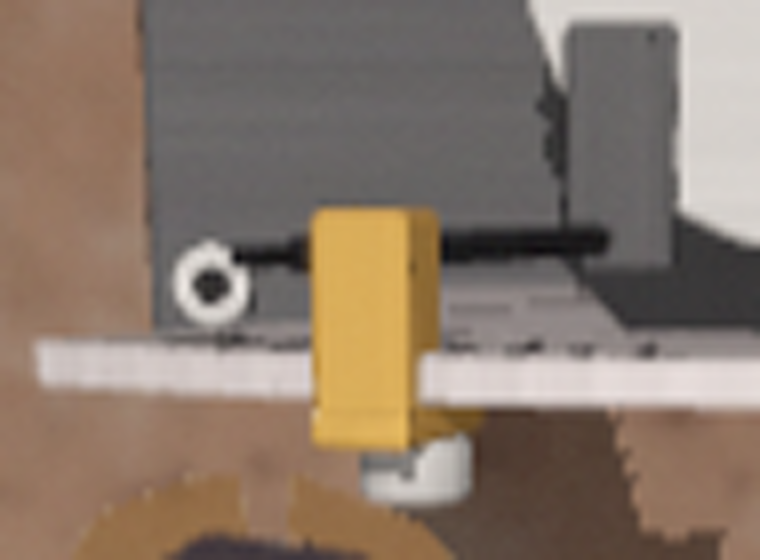

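```bash
python3 - <<'E'
from h import *
import pickle
W=cam(pickle.load(open("cw.pkl","rb")));D=cam(pickle.load(open("dw.pkl","rb")))
S=cam(grab_frame("scene"))
o=lambda u,v:np.array([110+(u+.5)/7-.5,180+(v+170+.5)/7-.5])
d=lambda u,v:np.array([199+(u+.5)/8-.5,71+(v+.5)/8-.5])
# base pose from D view corners (zoom 1)
cd=np.array([[216,17],[377,17.5],[371,115],[218,113]],float)
wc=un(0,0,1.5,[(451,200),(233,201)])
pad=[np.array([376,60.]),un(0,0,1.5,[(432,280)])[0]]
corn=[[-50,-80,12],[-50,105,12]]
f=lambda q:np.r_[(proj(D,m2w(q,corn+[[55,105,12],[0,85,76]]))-np.r_[cd[:3],[pad[0]]]).ravel(),(proj(W,m2w(q,corn[::-1]+[[0,85,76]]))-np.r_[wc,[pad[1]]]).ravel()]
r=least_squares(f,[405.5,216.1,-1.371]);p=r.x;print(p,r.fun.round(1),'pad',m2w(p,[0,85,76]),tri([D,W],pad))
for n,a,b in(('tip',(243,303),(235,255)),('outer',(284,370),(361,211)),('outL',(250,367),(312,213)),('outR',(318,372),(410,210))):
    X=tri([W,D],[o(*a),d(*b)]);Y=w2m(p,X);print(n,Y.round(1),np.hypot(Y[1],Y[2]-50).round(1),(np.arctan2(Y[1],Y[2]-50)+np.pi/6).round(3),(proj(W,X)-o(*a)).round(1))
for x in (34,35,36,37): print(x,[ (round(a[1],1),round(a[2],3)) for a in (rayplane(W,o(*q),p,x) for q in ((243,303),(322,333),(284,370)))])
E
```

```text
[405.7342191  215.65082636  -1.37138457] [-2.2  0.3  2.2 -0.6 -2.1 -1.4  1.3 -0.3  1.   1.1 -1.8  0.2  1.   1.4] pad [[489.04979747 232.48871227  76.        ]] [488.55633085 232.67401746  72.58707218]
tip [ 37.4 -54.5 141.5] 106.5 -0.014 [[-0.1 -0. ]]
outer [ 33.  -40.4 165.8] 122.7 0.188 [[-0.4 -0.2]]
outL [ 33.1 -44.9 164.9] 123.3 0.151 [[-0.3 -0.2]]
outR [ 32.9 -36.  166.5] 121.9 0.224 [[-0.3 -0.2]]
34 [(np.float64(110.6), np.float64(0.036)), (np.float64(112.4), np.float64(0.169)), (np.float64(121.4), np.float64(0.182))]
35 [(np.float64(109.3), np.float64(0.022)), (np.float64(111.0), np.float64(0.158)), (np.float64(120.1), np.float64(0.172))]
36 [(np.float64(108.1), np.float64(0.007)), (np.float64(109.6), np.float64(0.146)), (np.float64(118.7), np.float64(0.161))]
37 [(np.float64(106.9), np.float64(-0.007)), (np.float64(108.2), np.float64(0.134)), (np.float64(117.4), np.float64(0.151))]
```

Call:
send_rows(
  increments=[
    [-1,[0.2,0.28,0],[0,0,0]],
    [-1,[0.4,0.56,0],[0,0,0]],
    [-1,[0.62,0.872,0],[0,0,0]],
    [-1,[0.62,0.872,-0.2],[0,0,0]],
    [-1,[0.62,0.872,-0.5],[0,0,0]],
    [-1,[0.62,0.872,-0.8],[0,0,0]],
    [-1,[0.62,0.872,-0.9],[0,0,0]],
    [-1,[0.62,0.872,-0.9],[0,0,0]],
    [-1,[0.62,0.872,-0.9],[0,0,0]],
  ],
)

```text
clock: 4.03
eef_pos: [493.6, 233.5, 117.5]
ee_rot: [1.989, 2.43, 0.004]
ft_force: [-0.7, -0.7, -0.3]
opening: 0.0
```

```bash
cat > look.py <<'E'
from h import *
import sys
n=sys.argv[1];x,y,w,h,k=map(int,sys.argv[2:7])
s=read_state();print(s['clock'],s['eef_pos'].round(2),s['ee_rot'].round(4),s['ft_force'].round(2),s['torque'].round(3))
g=grab_frame("scene")["frame"][:,:,::-1]
cv2.imwrite(f"pics/{n}.png",cv2.resize(g[y:y+h,x:x+w],None,fx=k,fy=k,interpolation=cv2.INTER_CUBIC))
E
python3 look.py e_s 180 180 120 110 6
python3 - <<'E'
from h import *
cv2.imwrite("pics/e_w.png",grab_frame("wrist")["frame"][:,:,::-1])
E
```

```text
4.025 [493.57 233.53 117.52] [1.9888 2.4296 0.0042] [-0.7  -0.68 -0.29] [-0.     0.003  0.011]
```

View pics/e_s.png

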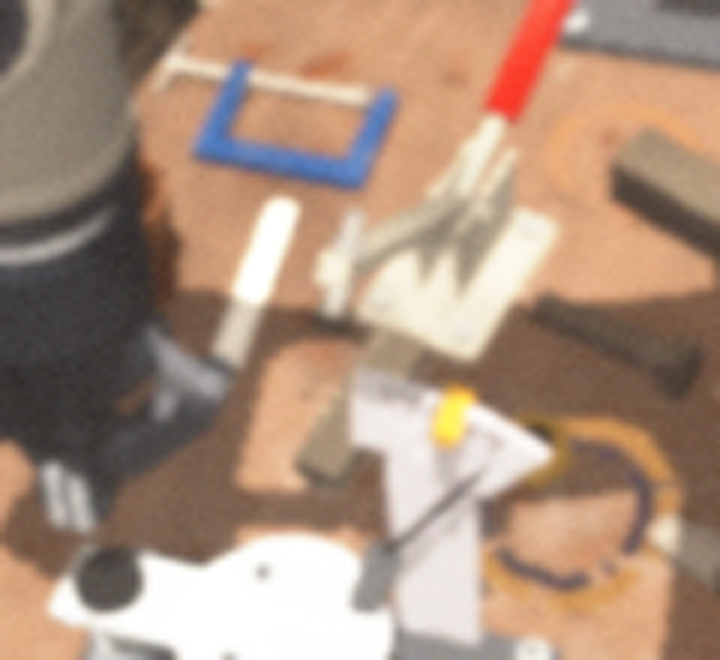

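View pics/e_w.png

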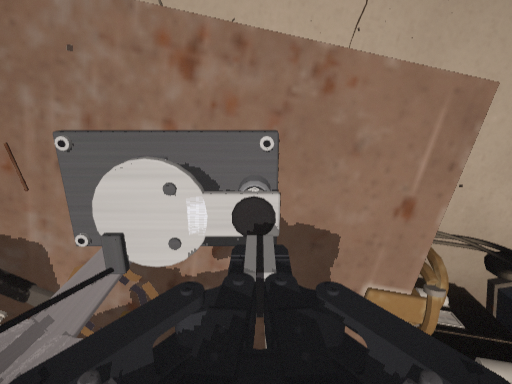

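```bash
python3 - <<'E'
from h import *
s=read_state();W=cam(grab_frame("wrist"));e=s['eef_pos'].copy()
print(proj(W,e)); e[2]=76;print(proj(W,e))
for p in ([489,232.5,76],[488.5,232.7,73],[492,234,76]): print(p,proj(W,p))
S=cam(grab_frame("scene"));print('scene',proj(S,s['eef_pos']),un(180,180,6,[(68,520)]))
E
```

```text
[[261.59249875 251.64204226]]
[[260.98562119 220.04092423]]
[489, 232.5, 76] [[254.12810862 219.93304334]]
[488.5, 232.7, 73] [[253.51403132 217.72574019]]
[492, 234, 76] [[259.02776868 218.6963749 ]]
scene [[194.01134517 264.08247954]] [[190.91666667 266.25      ]]
```

Call:
send_rows(
  increments=[
    [-1,[0,0,-0.12],[0,0,0]],
    [-1,[0,0,-0.24],[0,0,0]],
    [-1,[0,0,-0.24],[0,0,0]],
    [-1,[0,0,-0.24],[0,0,0]],
  ],
)

```text
clock: 4.72
eef_pos: [493.0, 233.1, 80.7]
ee_rot: [1.99, 2.43, 0.002]
ft_force: [-0.2, -0.0, 0.4]
opening: -0.001
```

Call:
send_rows(
  increments=[
    [-1,[0,0,-0.02],[0,0,0]],
    [-1,[0,0,-0.04],[0,0,0]],
    [-1,[0,0,-0.05],[0,0,0]],
    [-1,[0,0,-0.05],[0,0,0]],
  ],
)

```text
clock: 5.22
eef_pos: [493.1, 233.1, 72.7]
ee_rot: [1.99, 2.43, 0.002]
ft_force: [1.0, 0.4, 2.6]
opening: 0.005
```

Call:
send_rows(
  increments=[
    [-1,[0,0,-0.02],[0,0,0]],
    [-1,[0,0,-0.04],[0,0,0]],
    [-1,[0,0,-0.05],[0,0,0]],
    [-1,[0,0,-0.05],[0,0,0]],
  ],
)

```text
clock: 5.72
eef_pos: [494.5, 233.4, 65.8]
ee_rot: [1.989, 2.428, 0.006]
ft_force: [5.4, 0.7, 7.0]
opening: -0.004
```

```bash
python3 look.py f_s 225 225 60 60 10
```

```text
5.725 [494.49 233.36  65.82] [1.9888 2.4282 0.0065] [5.39 0.74 7.01] [ 0.081 -0.953  0.025]
```

View pics/f_s.png

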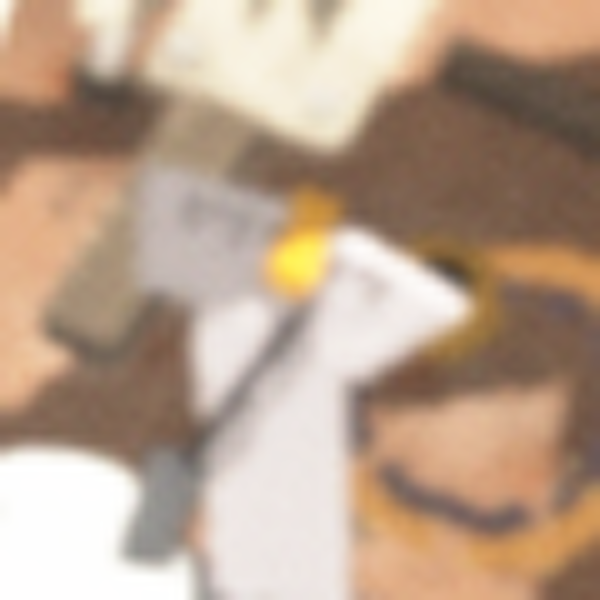

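```bash
cat > ov.py <<'E'
from h import *
def ptr(S,p,th,x=36.5,rs=(40,108)):
    a=th-np.pi/6
    return proj(S,m2w(p,[[x,r*np.sin(a),50+r*np.cos(a)] for r in rs]))
E
python3 - <<'E'
from ov import *
S=cam(grab_frame("scene"));p=[405.7,215.65,-1.3714]
f=lambda q:((q-[225,225]+.5)*10-.5).round()
for th in (0,.125,.15,.18,.2): print(th,f(ptr(S,p,th)).tolist())
for th in(.14,.186,.232): print('tab',th,f(proj(S,m2w(p,[[33,r*np.sin(th-np.pi/6),50+r*np.cos(th-np.pi/6)] for r in(112,122)]))).tolist())
E
```

```text
0 [[221.0, 456.0], [365.0, 332.0]]
0.125 [[202.0, 446.0], [311.0, 303.0]]
0.15 [[198.0, 444.0], [299.0, 298.0]]
0.18 [[193.0, 442.0], [286.0, 292.0]]
0.2 [[190.0, 441.0], [276.0, 288.0]]
tab 0.14 [[306.0, 304.0], [322.0, 281.0]]
tab 0.186 [[284.0, 294.0], [298.0, 270.0]]
tab 0.232 [[262.0, 285.0], [274.0, 260.0]]
```

Call:
send_rows(
  increments=[
    [-1,[0,0,-0.01],[0,0,0]],
    [-1,[0,0,-0.02],[0,0,0]],
    [-1,[0,0,-0.03],[0,0,0]],
    [-1,[0,0,-0.03],[0,0,0]],
  ],
)

```text
clock: 6.32
eef_pos: [495.1, 233.5, 61.8]
ee_rot: [1.988, 2.427, 0.008]
ft_force: [6.4, 1.2, 8.9]
opening: -0.004
```

```bash
python3 look.py g_s 225 225 60 60 10
```

```text
6.325 [495.11 233.48  61.78] [1.9881 2.4275 0.0085] [6.35 1.23 8.95] [ 0.102 -1.032 -0.011]
```

View pics/g_s.png

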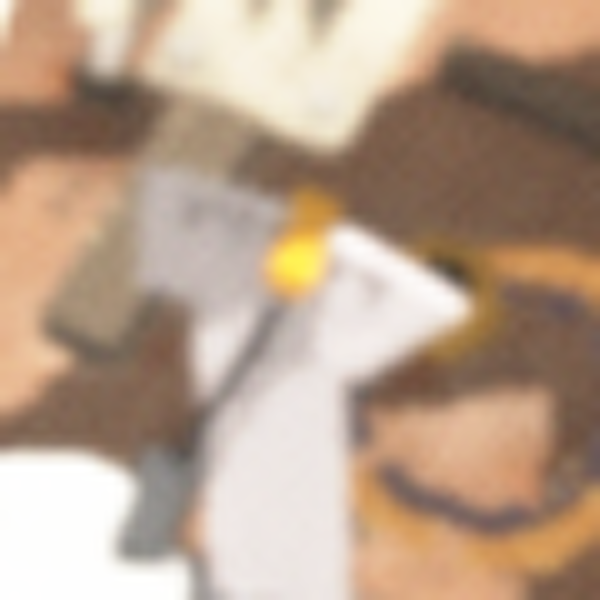

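```bash
cat > fit.py <<'E'
from h import *
import pickle
from scipy.optimize import minimize
def ymask(im):  # bgr
    h=cv2.cvtColor(im,cv2.COLOR_BGR2HSV);return ((h[...,0]>12)&(h[...,0]<33)&(h[...,1]>150)&(h[...,2]>120)).astype(np.uint8)
def comp(im,uv,rad=14,k=4):
    u,v=np.round(uv).astype(int);c=im[v-rad-4:v+rad+4,u-rad-4:u+rad+4];c=cv2.resize(np.ascontiguousarray(c),None,fx=k,fy=k,interpolation=cv2.INTER_CUBIC)
    m=ymask(c);n,l,st,ce=cv2.connectedComponentsWithStats(m);i=1+np.argmax(st[1:,4]);return (l==i),np.array([u-rad-4,v-rad-4])
def box(q,x0,x1,r0,r1,th):
    P=[]
    for x in(x0,x1):
        for r in(r0,r1):
            for w in(-5,5):
                a=th-np.pi/6;P.append([x,r*np.sin(a)+w*np.cos(a),50+r*np.cos(a)-w*np.sin(a)])
    return m2w(q,P)
def iou(m,o,uv,k=4):
    h=cv2.convexHull(((uv-o+.5)*k-.5).astype(np.float32));z=np.zeros(m.shape,np.uint8)
    cv2.fillConvexPoly(z,np.round(h*16).astype(np.int32),1,shift=4)
    z=z>0;return (z&m).sum()/(z|m).sum()
E
python3 - <<'E'
from fit import *
p=[405.7,215.65,-1.3714]
C=pickle.load(open("cw.pkl","rb"));D=pickle.load(open("dw.pkl","rb"));S=grab_frame("scene")
imS=cv2.imread("pics/a_scene.png")
o=lambda u,v:np.array([110+(u+.5)/7-.5,180+(v+170+.5)/7-.5])
d=lambda u,v:np.array([199+(u+.5)/8-.5,71+(v+.5)/8-.5])
tips=[o(243,303),d(235,255),un(235,235,10,[(258,235)])[0]]
ims=[C["frame"][:,:,::-1],D["frame"][:,:,::-1],imS];cams=[cam(C),cam(D),cam(S)]
cen=[o(300,425),d(361,330),un(235,235,10,[(205,140)])[0]]
M=[comp(i,c) for i,c in zip(ims,cen)]
tip=m2w(p,[36.5,-54,50+108*np.cos(np.pi/6)])
off=[t-proj(c,tip)[0] for t,c in zip(tips,cams)];print(np.round(off,2),[m[0].sum()/16 for m in M])
for sub in ([0,1],[0,1,2],[1,2],[2]):
    f=lambda q:-sum(iou(*M[i],proj(cams[i],box(p,*q))+off[i]) for i in sub)
    best=min((minimize(f,[33,x1,r0,123,th],method='Nelder-Mead',options=dict(initial_simplex=None,maxiter=600)) for x1 in(50,60) for r0 in(108,112) for th in(.15,.18,.21)),key=lambda r:r.fun)
    print(sub,best.x.round(3),best.fun, [iou(*M[i],proj(cams[i],box(p,*best.x))+off[i]).round(3) for i in range(3)])
E
```

```text
[[ 0.47 -0.22]
 [-0.38  1.01]
 [-0.69  0.31]] [np.float64(304.4375), np.float64(115.25), np.float64(20.8125)]
[0, 1] [ 32.439  52.69  116.939 123.144   0.189] -1.0433983273489926 [np.float64(0.802), np.float64(0.241), np.float64(0.408)]
[0, 1, 2] [ 32.712  52.701 117.494 123.315   0.192] -1.4705017662661268 [np.float64(0.794), np.float64(0.246), np.float64(0.431)]
[1, 2] [ 32.397  54.446 120.049 120.079   0.198] -0.7222868557864885 [np.float64(0.529), np.float64(0.267), np.float64(0.455)]
[2] [ 32.757  54.952 119.958 119.798   0.165] -0.47307132459970885 [np.float64(0.632), np.float64(0.032), np.float64(0.473)]
```

```bash
cat > fit2.py <<'E'
from fit import *
import fit
def ymask(im):
    b,g,r=[im[...,i].astype(float) for i in range(3)]
    return ((r-b>70)&(g-b>35)).astype(np.uint8)
fit.ymask=ymask
E
python3 - <<'E'
from fit2 import *
p=[405.7,215.65,-1.3714]
C=pickle.load(open("cw.pkl","rb"));D=pickle.load(open("dw.pkl","rb"));S=grab_frame("scene")
imS=cv2.imread("pics/a_scene.png")
o=lambda u,v:np.array([110+(u+.5)/7-.5,180+(v+170+.5)/7-.5])
d=lambda u,v:np.array([199+(u+.5)/8-.5,71+(v+.5)/8-.5])
tips=[o(243,303),d(235,255),un(235,235,10,[(258,235)])[0]]
ims=[C["frame"][:,:,::-1],D["frame"][:,:,::-1],imS];cams=[cam(C),cam(D),cam(S)]
cen=[o(300,425),d(361,330),un(235,235,10,[(205,140)])[0]]
M=[comp(i,c,r,10) for i,c,r in zip(ims,cen,(14,18,6))]
tip=m2w(p,[36.5,-54,50+108*np.cos(np.pi/6)])
off=[t-proj(c,tip)[0] for t,c in zip(tips,cams)]
I=lambda i,q:iou(*M[i],proj(cams[i],box(p,*q))+off[i],k=10)
for sub in ([0,1],[0,1,2],[1,2]):
    f=lambda q:-sum(I(i,q) for i in sub)
    best=min((minimize(f,[33,x1,r0,123,th],method='Nelder-Mead',options=dict(maxiter=600)) for x1 in(55,62) for r0 in(108,112) for th in(.15,.18,.21)),key=lambda r:r.fun)
    print(sub,best.x.round(3),best.fun, [I(i,best.x).round(3) for i in range(3)])
q=best.x
out=[]
for i in range(3):
    im=cv2.resize(M[i][0].astype(np.uint8)*150,None,fx=1,fy=1);h=cv2.convexHull(((proj(cams[i],box(p,*q))+off[i]-M[i][1]+.5)*10).astype(np.int32));im=cv2.cvtColor(im,cv2.COLOR_GRAY2BGR);cv2.polylines(im,[h],True,(0,0,255),1);out.append(cv2.resize(im,(260,260)))
cv2.imwrite("pics/fit.png",np.hstack(out))
E
```

```text
[0, 1] [ 32.005  53.081 116.879 123.723   0.189] -1.7422073148809218 [np.float64(0.847), np.float64(0.895), np.float64(0.453)]
[0, 1, 2] [ 32.007  53.221 116.649 123.65    0.188] -2.1998892261293888 [np.float64(0.849), np.float64(0.89), np.float64(0.461)]
[1, 2] [ 32.144  66.582 115.103 121.042   0.182] -1.3704031618524843 [np.float64(0.635), np.float64(0.753), np.float64(0.617)]
```

View pics/fit.png

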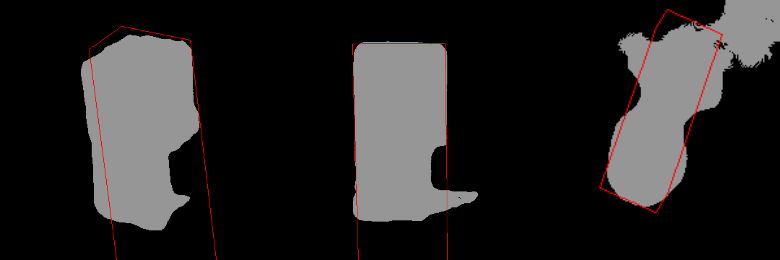

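Call:
send_rows(
  increments=[
    [-1,[0,0,-0.01],[0,0,0]],
    [-1,[0,0,-0.01],[0,0,0]],
    [-1,[0,0,-0.01],[0,0,0]],
    [-1,[0,0,-0.01],[0,0,0]],
    [-1,[0,0,-0.01],[0,0,0]],
  ],
)

```text
clock: 7.1
eef_pos: [495.3, 233.5, 60.5]
ee_rot: [1.988, 2.427, 0.009]
ft_force: [6.7, 1.8, 9.6]
opening: -0.002
```

```bash
python3 look.py h_s 230 240 40 40 15
```

```text
7.1 [495.27 233.53  60.49] [1.9879 2.4273 0.009 ] [6.72 1.78 9.6 ] [ 0.143 -1.056  0.051]
```

View pics/h_s.png

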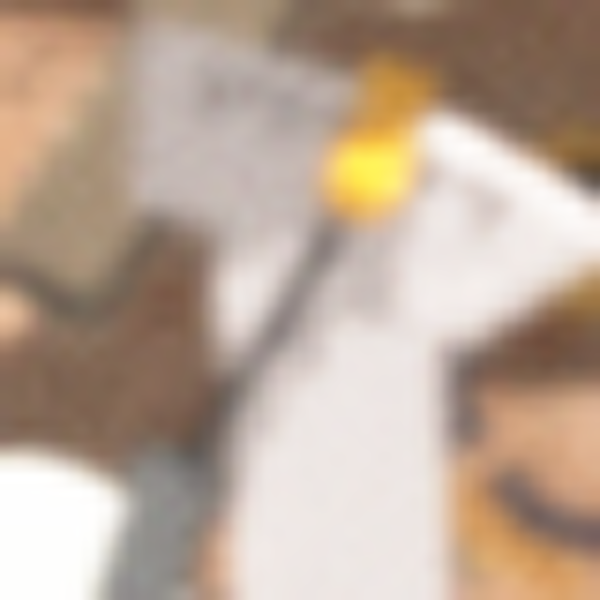

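Call:
send_rows(
  increments=[
    [-1,[0,0,0.002],[0,0,0]],
    [-1,[0,0,0.002],[0,0,0]],
    [-1,[0,0,0.002],[0,0,0]],
    [-1,[0,0,0.002],[0,0,0]],
    [-1,[0,0,0.002],[0,0,0]],
    [-1,[0,0,0.002],[0,0,0]],
    [-1,[0,0,0.002],[0,0,0]],
    [-1,[0,0,0.002],[0,0,0]],
  ],
)

```text
clock: 8.15
eef_pos: [495.2, 233.5, 60.8]
ee_rot: [1.988, 2.427, 0.009]
ft_force: [5.6, 2.3, 8.8]
opening: -0.001
```

Call:
send_rows(
  increments=[
    [-1,[0,0,0.05],[0,0,0]],
    [-1,[0,0,0.1],[0,0,0]],
    [-1,[0,0,0.2],[0,0,0]],
    [-1,[0,0,0.4],[0,0,0]],
    [-1,[0,0,0.7],[0,0,0]],
    [-1,[0,0,0.9],[0,0,0]],
    [-1,[0,0,0.9],[0,0,0]],
    [-1,[0,0,0.9],[0,0,0]],
  ],
)

```text
clock: 9.15
eef_pos: [491.4, 232.6, 193.1]
ee_rot: [-1.99, -2.43, 0.003]
ft_force: [0.7, -0.1, -0.3]
opening: -0.001
```

```bash
python3 look.py i_s 180 210 100 90 7
```

```text
9.15 [491.41 232.61 193.15] [-1.9895 -2.4295  0.0034] [ 0.66 -0.11 -0.3 ] [-0.049  0.036 -0.019]
```

View pics/i_s.png

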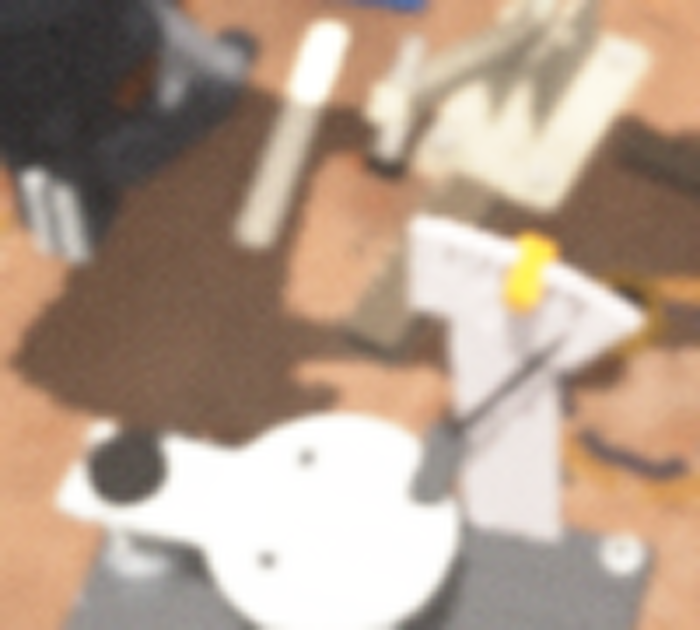

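Call:
send_rows(
  increments=[
    [-1,[0,-0.3,0.2],[0,0,0]],
    [-1,[0,-0.65,0.38],[0,0,0]],
    [-1,[0,-1,0.38],[0,0,0]],
  ],
)

```text
clock: 9.57
eef_pos: [492.7, 81.6, 251.8]
ee_rot: [1.989, 2.43, 0.001]
ft_force: [0.6, 0.3, -0.2]
opening: 0.002
```

Call:
send_rows(
  increments=[
    [-1,[-0.1,-0.35,0],[0,0,0]],
    [-1,[-0.15,-0.7,0],[0,0,0]],
    [-1,[-0.15,-1,0],[0,0,0]],
  ],
)

```text
clock: 9.95
eef_pos: [468.6, -68.6, 249.9]
ee_rot: [-1.989, -2.428, 0.002]
ft_force: [0.5, -0.1, 0.7]
opening: 0.0
```

Call:
send_rows(
  increments=[
    [-1,[-0.1,-0.35,0],[0,0,0]],
    [-1,[-0.1,-0.7,0],[0,0,0.01]],
    [-1,[-0.1,-0.97,0],[0,0,0.01]],
    [-1,[-0.1,-0.97,0],[0,0,0.01]],
    [-1,[-0.1,-0.97,0],[0,0,0.01]],
    [-1,[-0.1,-0.97,0],[0,0,0.01]],
  ],
)

```text
clock: 10.7
eef_pos: [454.9, -211.4, 250.8]
ee_rot: [-1.969, -2.447, -0.0]
ft_force: [-1.2, 0.6, -0.6]
opening: -0.003
```

```bash
python3 - <<'E'
from h import *
s=read_state();print(s['clock'],s['eef_pos'],s['ee_rot'],s['ft_force'])
g=grab_frame("wrist");cv2.imwrite("pics/j_w.png",cv2.resize(g["frame"][:,:,::-1],None,fx=1.5,fy=1.5))
import pickle;pickle.dump(g,open("jw.pkl","wb"))
g=grab_frame("scene");cv2.imwrite("pics/j_s.png",g["frame"][:,:,::-1])
T=cam(grab_frame("top"));print(tri([cam(g),T],[(277,95),(387,166)]))
E
```

```text
10.7 [ 454.87659839 -211.38181861  250.77115702] [-1.96899781e+00 -2.44667293e+00 -2.68687928e-04] [-1.16502342  0.64883242 -0.59080816]
[ 587.33725036 -404.80429827  169.41194035]
```

View pics/j_w.png

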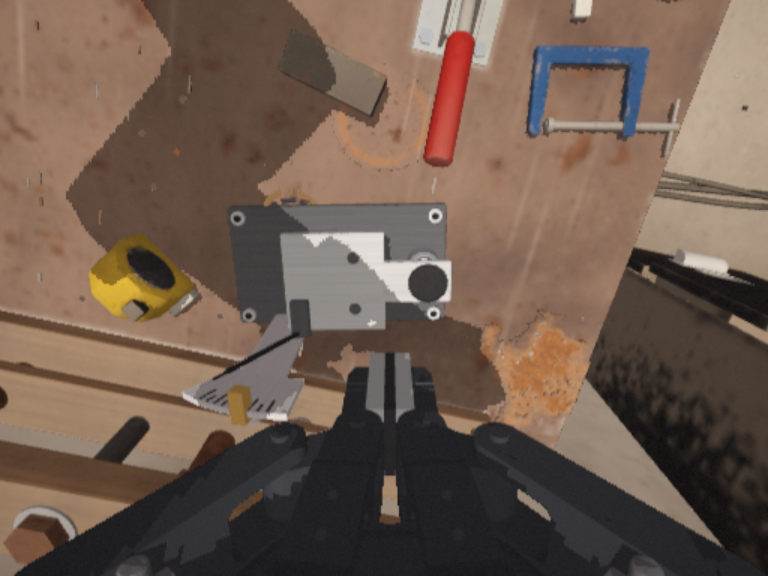

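View pics/j_s.png

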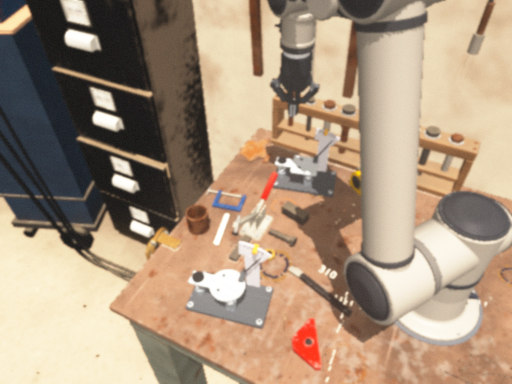

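Call:
send_rows(
  increments=[
    [-1,[-0.1,-0.37,0],[0,0,0]],
    [-1,[-0.21,-0.75,0],[0,0,0]],
    [-1,[-0.21,-0.75,0],[0,0,0]],
    [-1,[-0.21,-0.75,0],[0,0,0]],
  ],
)

```text
clock: 11.35
eef_pos: [423.5, -324.5, 251.0]
ee_rot: [-1.971, -2.446, -0.001]
ft_force: [0.3, 0.6, -1.1]
opening: 0.005
```

```bash
python3 - <<'E'
from h import *
s=read_state();print(s['clock'],s['eef_pos'],s['ee_rot'],s['ft_force'])
g=grab_frame("wrist");cv2.imwrite("pics/k_w.png",cv2.resize(g["frame"][:,:,::-1],None,fx=1.5,fy=1.5))
import pickle;pickle.dump(g,open("kw.pkl","wb"))
q=[405.4,-245.5,-1.355]
for n in "jk":
    g=pickle.load(open(n+"w.pkl","rb"));u=proj(cam(g),m2w(q,[38,-40,155]))[0].astype(int);x,y=u[0]-48,u[1]-35;print(n,x,y)
    cv2.imwrite(f"pics/{n}1.png",cv2.resize(g["frame"][y:y+70,x:x+95,::-1],None,fx=8,fy=8,interpolation=cv2.INTER_CUBIC))
E
```

```text
11.35 [ 423.46937424 -324.47986918  251.0123611 ] [-1.97129434e+00 -2.44550634e+00 -8.89310341e-04] [ 0.26656978  0.62049908 -1.12972999]
j 105 223
k 161 107
```

View pics/k_w.png

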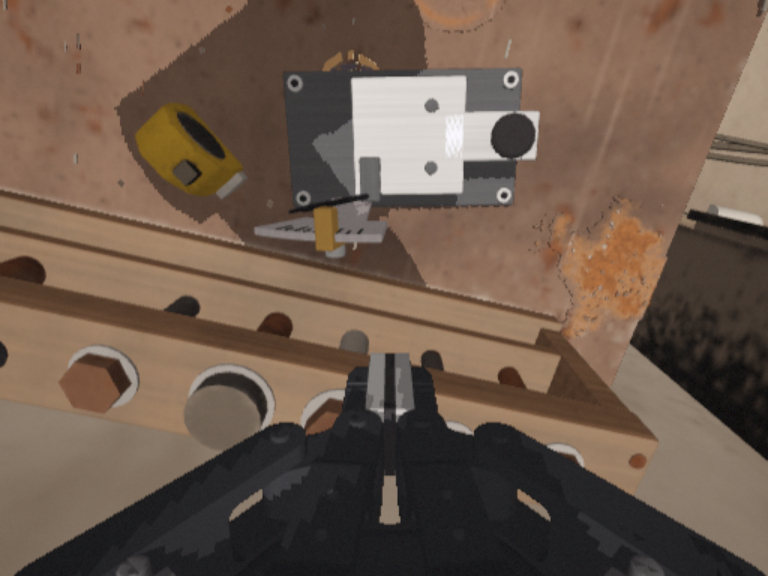

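View pics/k1.png

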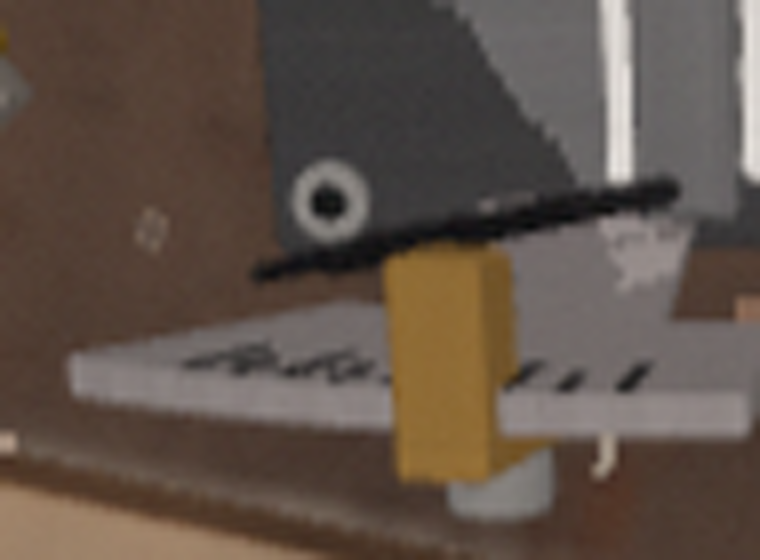

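View pics/j1.png

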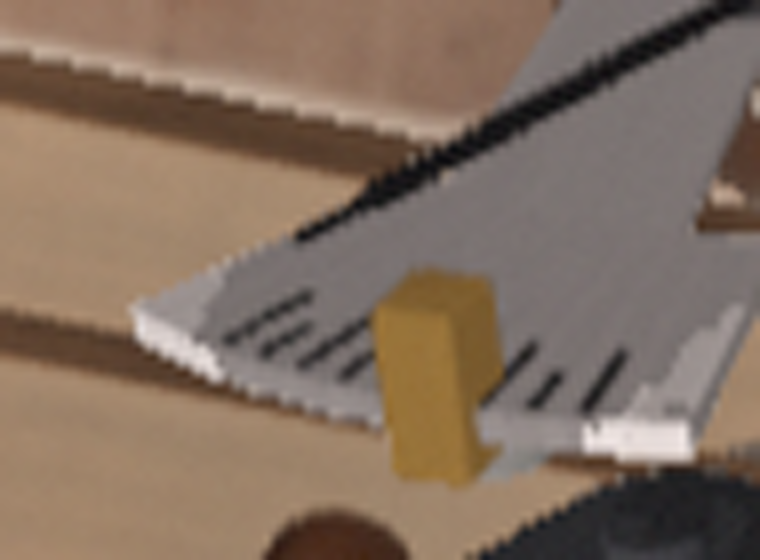

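```bash
python3 - <<'E'
from fit2 import *
J=pickle.load(open("jw.pkl","rb"));K=pickle.load(open("kw.pkl","rb"));S=grab_frame("scene");T=cam(grab_frame("top"))
j=lambda u,v:np.array([105+(u+.5)/8-.5,223+(v+.5)/8-.5]);k=lambda u,v:np.array([161+(u+.5)/8-.5,107+(v+.5)/8-.5])
cJ,cK,cS=cam(J),cam(K),cam(S)
kc=un(0,0,1.5,[(284,70),(521,68),(514,207),(513,136)]);jc=un(0,0,1.5,[(229,206),(446,205),(428,283)])
tp=un(295,190,8,[(22,105),(283,72),(378,535),(110,585),(178,110)])
m=[[-50,-80,12],[-50,105,12],[55,105,12],[0,85,76]];mt=[[-50,105,12],[55,105,12],[55,-80,12],[-50,-80,12],[0,85,76]]
f=lambda q:np.r_[(proj(cK,m2w(q,m))-kc).ravel(),(proj(cJ,m2w(q,m))[[0,1,3]]-jc).ravel()]
r=least_squares(f,[405.4,-245.5,-1.355]);p=r.x;print(p,r.fun.round(1),'pad',m2w(p,[0,85,76]),tri([cJ,cK],[jc[2],kc[3]]))
for n,a,b in(('tip',(300,238),(258,272)),('outer',(414,310),(437,255)),('inner',(447,274),(455,247))):
    X=tri([cJ,cK],[j(*a),k(*b)]);Y=w2m(p,X);print(n,Y.round(1),np.hypot(Y[1],Y[2]-50).round(1),(np.arctan2(Y[1],Y[2]-50)+np.pi/6).round(3),(proj(cJ,X)-j(*a)).round(1))
for x in (31,32,33,35,36,37): print(x,[ (round(a[1],1),round(a[2],3)) for a in (rayplane(cJ,j(*q),p,x) for q in ((300,238),(447,274),(414,310)))],[ (round(a[1],1),round(a[2],3)) for a in (rayplane(cK,k(*q),p,x) for q in ((258,272),(437,255)))])
ims=[J["frame"][:,:,::-1],K["frame"][:,:,::-1],cv2.imread("pics/a_scene.png")];cams=[cJ,cK,cS]
tips=[j(300,238),k(258,272),None]
tip=m2w(p,[36.5,-54,50+108*np.cos(np.pi/6)])
off=[t-proj(c,tip)[0] if t is not None else np.zeros(2) for t,c in zip(tips,cams)];print(np.round(off,2))
def ym(im):
    h=cv2.cvtColor(im,cv2.COLOR_BGR2HSV);return ((h[...,0]>12)&(h[...,0]<28)&(h[...,1]>140)&(h[...,2]>90)).astype(np.uint8)
import fit;fit.ymask=ym
cen=[j(435,375),k(445,360),un(310,120,10,[(163,117)])[0]]
M=[comp(i,c,r,10) for i,c,r in zip(ims,cen,(16,18,6))]
I=lambda i,q:iou(*M[i],proj(cams[i],box(p,*q))+off[i],k=10)
for sub in ([0],[1],[0,1],[0,1,2]):
    for fix in (1,0):
        g=lambda q:-sum(I(i,[32 if fix else q[0],q[1],q[2],123.5 if fix else q[3],q[4]]) for i in sub)
        b=min((minimize(g,[32,x1,r0,123.5,th],method='Nelder-Mead',options=dict(maxiter=600)) for x1 in(55,62) for r0 in(110,115) for th in(.2,.23,.26)),key=lambda r:r.fun)
        print(sub,fix,b.x.round(3),b.fun.round(3))
q=b.x;out=[]
for i in range(3):
    im=cv2.cvtColor(M[i][0].astype(np.uint8)*150,cv2.COLOR_GRAY2BGR);h=cv2.convexHull(((proj(cams[i],box(p,*q))+off[i]-M[i][1]+.5)*10).astype(np.int32));cv2.polylines(im,[h],True,(0,0,255),1);out.append(cv2.resize(im,(260,260)))
cv2.imwrite("pics/fit2.png",np.hstack(out))
E
```

```text
[ 403.30727985 -246.06510176   -1.34895859] [-1.5 -0.1  1.8 -0.3 -0.5 -0.8  1.   0.2 -2.1  0.2  0.8 -0.2  0.2  1.6] pad [[ 486.2243339  -227.36317279   76.        ]] [ 486.41057813 -227.05637711   71.11554416]
tip [ 38.2 -53.3 143.2] 107.3 0.004 [[-0.1 -0.1]]
outer [ 33.  -31.2 167.9] 122.0 0.265 [[0. 0.]]
inner [ 33.5 -30.5 159.5] 113.7 0.252 [[-0.1 -0.1]]
31 [(np.float64(116.1), np.float64(0.103)), (np.float64(117.5), np.float64(0.276)), (np.float64(124.8), np.float64(0.281))] [(np.float64(147.0), np.float64(0.228)), (np.float64(134.8), np.float64(0.306))]
32 [(np.float64(114.9), np.float64(0.09)), (np.float64(116.0), np.float64(0.267)), (np.float64(123.3), np.float64(0.273))] [(np.float64(141.1), np.float64(0.204)), (np.float64(128.3), np.float64(0.286))]
33 [(np.float64(113.6), np.float64(0.077)), (np.float64(114.5), np.float64(0.258)), (np.float64(121.9), np.float64(0.265))] [(np.float64(135.2), np.float64(0.178)), (np.float64(121.8), np.float64(0.265))]
35 [(np.float64(111.1), np.float64(0.051)), (np.float64(111.5), np.float64(0.239)), (np.float64(119.0), np.float64(0.247))] [(
[... 284 characters left out ...]
37 [(np.float64(108.7), np.float64(0.023)), (np.float64(108.6), np.float64(0.219)), (np.float64(116.2), np.float64(0.228))] [(np.float64(113.1), np.float64(0.049)), (np.float64(96.6), np.float64(0.15))]
[[1.29 1.47]
 [1.   1.89]
 [0.   0.  ]]
[0] 1 [ 32.295  51.182 116.818 123.977   0.263] -0.838
[0] 0 [ 36.137  57.193 116.112 109.06    0.213] -0.863
[1] 1 [ 32.428  52.291 118.423 120.687   0.263] -0.893
[1] 0 [ 33.43   54.988 106.449 112.521   0.218] -0.902
[0, 1] 1 [ 29.061  51.555 117.058 121.155   0.262] -1.692
[0, 1] 0 [ 31.999  52.779 121.498 115.548   0.253] -1.745
[0, 1, 2] 1 [ 24.221  51.577 117.134 125.236   0.263] -2.237
[0, 1, 2] 0 [ 31.79   52.316 116.724 122.529   0.26 ] -2.266
```

View pics/fit2.png

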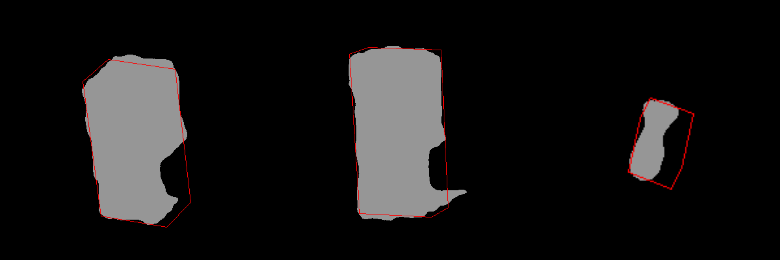

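Call:
send_rows(
  increments=[
    [-1,[0.15,0.22,0],[0,0,0]],
    [-1,[0.3,0.44,0],[0,0,0]],
    [-1,[0.45,0.654,0],[0,0,0]],
    [-1,[0.45,0.654,-0.2],[0,0,0]],
    [-1,[0.45,0.654,-0.5],[0,0,0]],
    [-1,[0.45,0.654,-0.8],[0,0,0]],
    [-1,[0.45,0.654,-0.9],[0,0,0]],
    [-1,[0.45,0.654,-0.9],[0,0,0]],
    [-1,[0.45,0.654,-0.9],[0,0,0]],
  ],
)

```text
clock: 12.62
eef_pos: [492.1, -227.4, 117.9]
ee_rot: [1.969, 2.444, 0.001]
ft_force: [-0.3, 0.5, 0.4]
opening: -0.001
```

```bash
python3 look.py l_s 250 80 120 120 5
python3 - <<'E'
from h import *
g=grab_frame("wrist");cv2.imwrite("pics/l_w.png",g["frame"][:,:,::-1])
e=read_state()['eef_pos'].copy();e[2]=76;print(e,proj(cam(g),e),proj(cam(g),[487,-227.3,76]),proj(cam(g),[486.3,-227.2,76]))
E
```

```text
12.625 [ 492.05 -227.45  117.94] [1.9688e+00 2.4438e+00 7.0000e-04] [-0.32  0.54  0.36] [-0.013 -0.004 -0.003]
[ 491.84679707 -227.51160931   76.        ] [[260.7858138  219.57715193]] [[253.68433553 217.8658773 ]] [[252.67792087 217.5234002 ]]
```

View pics/l_s.png

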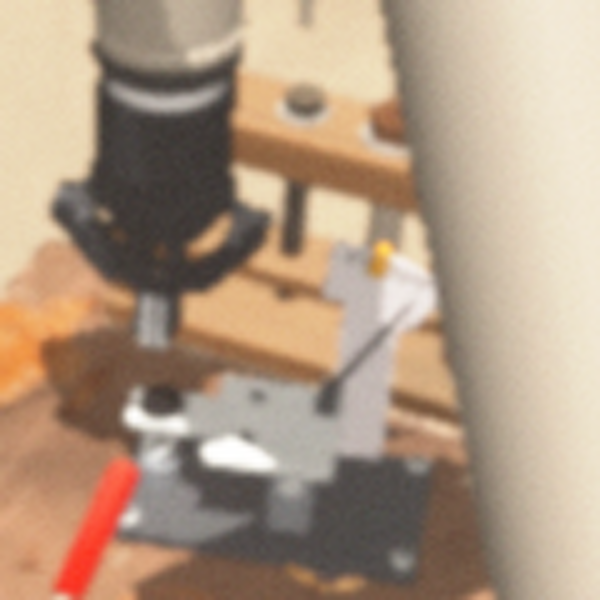

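View pics/l_w.png

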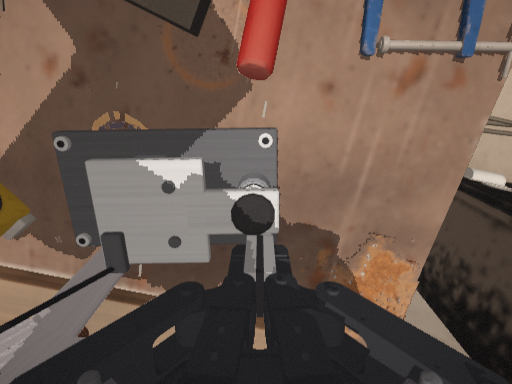

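Call:
send_rows(
  increments=[
    [-1,[-0.004,0.007,-0.12],[0,0,0]],
    [-1,[-0.004,0.007,-0.24],[0,0,0]],
    [-1,[-0.004,0.007,-0.24],[0,0,0]],
    [-1,[-0.004,0.007,-0.24],[0,0,0]],
  ],
)

```text
clock: 13.22
eef_pos: [490.9, -226.4, 81.3]
ee_rot: [1.97, 2.445, 0.0]
ft_force: [0.3, 0.7, 0.2]
opening: 0.0
```

Call:
send_rows(
  increments=[
    [-1,[0,0,-0.02],[0,0,0]],
    [-1,[0,0,-0.04],[0,0,0]],
    [-1,[0,0,-0.06],[0,0,0]],
    [-1,[0,0,-0.08],[0,0,0]],
    [-1,[0,0,-0.08],[0,0,0]],
  ],
)

```text
clock: 13.85
eef_pos: [491.2, -226.2, 68.5]
ee_rot: [1.97, 2.445, 0.001]
ft_force: [3.5, 1.2, 5.2]
opening: 0.0
```

```bash
python3 look.py m_s 300 110 50 60 10
```

```text
13.85 [ 491.2  -226.15   68.46] [1.9701e+00 2.4446e+00 1.0000e-03] [3.48 1.19 5.18] [ 0.137 -0.633  0.014]
```

View pics/m_s.png

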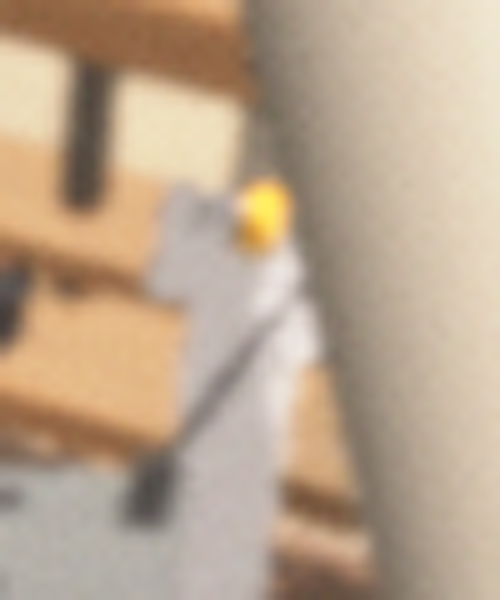

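Call:
send_rows(
  increments=[
    [-1,[0,0,-0.02],[0,0,0]],
    [-1,[0,0,-0.04],[0,0,0]],
    [-1,[0,0,-0.06],[0,0,0]],
    [-1,[0,0,-0.06],[0,0,0]],
    [-1,[0,0,-0.06],[0,0,0]],
  ],
)

```text
clock: 14.52
eef_pos: [492.2, -226.0, 60.2]
ee_rot: [1.969, 2.443, 0.003]
ft_force: [7.5, 3.2, 8.2]
opening: -0.002
```

```bash
cat > th.py <<'E'
from ov import *
s=read_state();p=[404,-246,-1.351];S=cam(grab_frame("scene"))
k=3.23
e=s['eef_pos'];m=w2m(p,e);yc=m[1]-7
F=s['ft_force'];fy=F[0]*.976+F[1]*.22
from scipy.optimize import brentq
g=brentq(lambda t:50-(yc-26*np.sin(t))/np.cos(t)*np.sin(t)+26*np.cos(t)-e[2],-.1,.5)
print('mount tcp',m,'geo',g,'force',(F[2]*yc-fy*(e[2]-50))/1000/k)
f=lambda q:((q-[300,110]+.5)*10-.5).round()
for t in (0,.1,.15,.2,.24,.26): print(t,f(ptr(S,p,t)).tolist())
for t in (.212,.258,.304): print('tab',t,f(proj(S,m2w(p,[[33,r*np.sin(t-np.pi/6),50+r*np.cos(t-np.pi/6)] for r in(115,123)]))).tolist())
E
python3 look.py n_s 300 110 50 60 10; python3 th.py
```

```text
14.525 [ 492.19 -226.01   60.25] [1.9691 2.4428 0.0029] [7.52 3.17 8.23] [ 0.634 -1.232  0.06 ]
mount tcp [-0.25077614 90.42047651 60.28111167] geo 0.19186615897459403 force 0.1762256758130168
0 [[197.0, 446.0], [335.0, 304.0]]
0.1 [[185.0, 440.0], [303.0, 286.0]]
0.15 [[179.0, 437.0], [286.0, 277.0]]
0.2 [[173.0, 434.0], [269.0, 269.0]]
0.24 [[168.0, 432.0], [255.0, 264.0]]
0.26 [[166.0, 431.0], [248.0, 261.0]]
tab 0.212 [[274.0, 257.0], [285.0, 237.0]]
tab 0.258 [[256.0, 250.0], [267.0, 229.0]]
tab 0.304 [[239.0, 244.0], [248.0, 223.0]]
```

View pics/n_s.png

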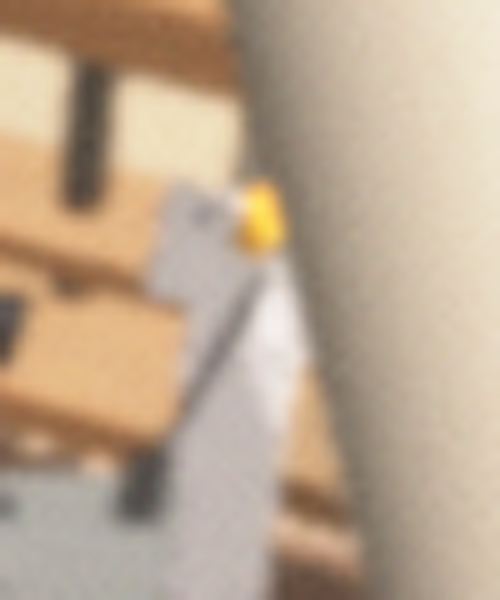

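Call:
send_rows(
  increments=[
    [-1,[0,0,-0.01],[0,0,0]],
    [-1,[0,0,-0.02],[0,0,0]],
    [-1,[0,0,-0.03],[0,0,0]],
    [-1,[0,0,-0.03],[0,0,0]],
    [-1,[0,0,-0.03],[0,0,0]],
  ],
)

```text
clock: 15.25
eef_pos: [492.6, -226.0, 56.1]
ee_rot: [1.969, 2.442, 0.004]
ft_force: [8.1, 4.8, 10.2]
opening: -0.003
```

```bash
python3 look.py o_s 300 110 50 60 10; python3 th.py|head -1
```

```text
15.25 [ 492.59 -225.98   56.07] [1.9686 2.4421 0.0036] [ 8.07  4.77 10.22] [ 0.786 -1.438 -0.017]
mount tcp [-0.2365567  90.82748102 56.08602425] geo 0.24203123647045588 force 0.23010915533410817
```

View pics/o_s.png

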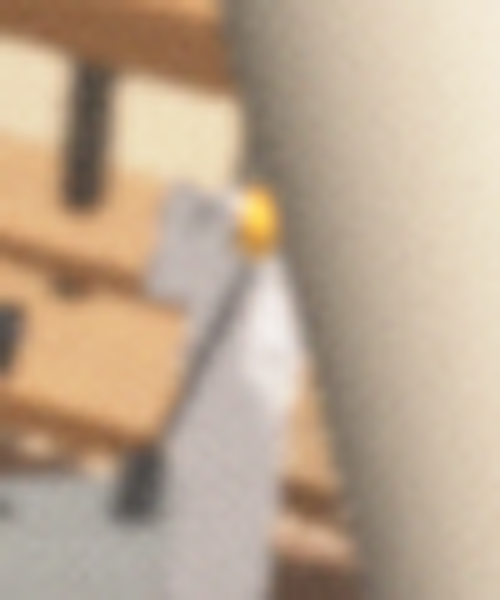

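Call:
send_rows(
  increments=[
    [-1,[0,0,-0.006],[0,0,0]],
    [-1,[0,0,-0.006],[0,0,0]],
    [-1,[0,0,-0.006],[0,0,0]],
    [-1,[0,0,-0.006],[0,0,0]],
    [-1,[0,0,-0.006],[0,0,0]],
    [-1,[0,0,-0.006],[0,0,0]],
    [-1,[0,0,-0.006],[0,0,0]],
    [-1,[0,0,-0.006],[0,0,0]],
    [-1,[0,0,-0.006],[0,0,0]],
    [-1,[0,0,-0.006],[0,0,0]],
  ],
)

```text
clock: 16.6
eef_pos: [492.6, -226.0, 55.3]
ee_rot: [1.969, 2.442, 0.004]
ft_force: [8.6, 4.9, 9.4]
opening: -0.0
```

```bash
python3 look.py p_s 300 110 50 60 10; python3 th.py|head -1
```

```text
16.6 [ 492.64 -225.96   55.25] [1.9686 2.442  0.0037] [8.64 4.91 9.38] [ 0.833 -1.362 -0.016]
mount tcp [-0.23042204 90.86749223 55.22706808] geo 0.2523303275778391 force 0.243903819651759
```

View pics/p_s.png

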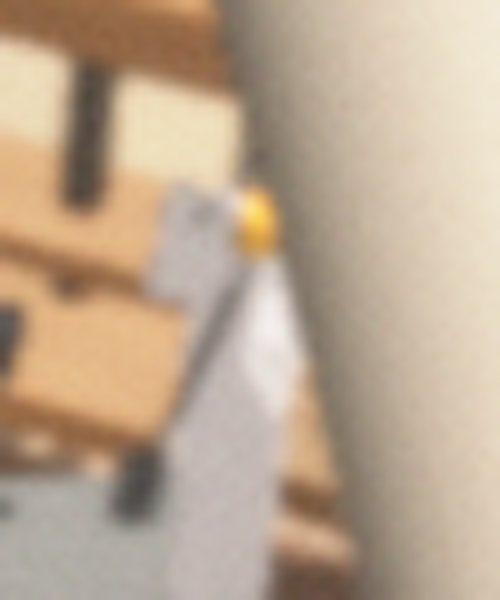

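The pointer tip meets the lower end of the tab at about (250,262) in the crop, and it has been held there for over 1 s. Now I release.

Call:
send_rows(
  increments=[
    [-1,[0,0,0.05],[0,0,0]],
    [-1,[0,0,0.1],[0,0,0]],
    [-1,[0,0,0.2],[0,0,0]],
    [-1,[0,0,0.4],[0,0,0]],
    [-1,[0,0,0.7],[0,0,0]],
    [-1,[0,0,1.0],[0,0,0]],
    [-1,[0,0,1.0],[0,0,0]],
    [-1,[0,0,1.0],[0,0,0]],
    [-1,[0,0,1.0],[0,0,0]],
  ],
)

```text
clock: 17.82
eef_pos: [489.3, -225.5, 202.2]
ee_rot: [-1.969, -2.443, 0.001]
ft_force: [-0.8, 1.0, -0.3]
opening: 0.0
```

```bash
python3 look.py q_s 180 110 170 200 3
```

```text
17.825 [ 489.33 -225.52  202.19] [-1.9693e+00 -2.4432e+00  8.0000e-04] [-0.76  1.04 -0.26] [ 0.029 -0.022  0.048]
```

View pics/q_s.png

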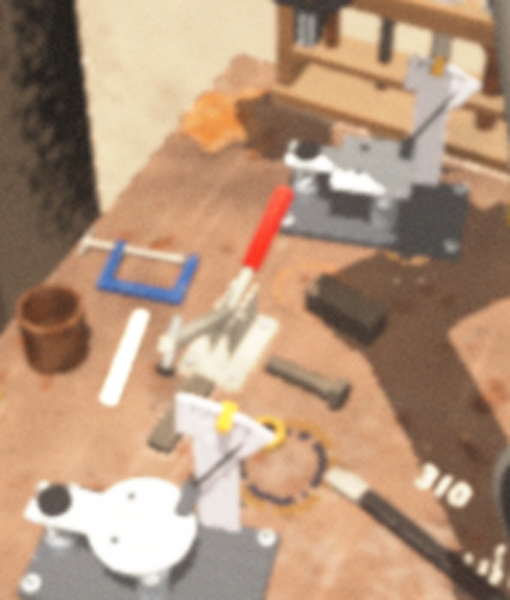

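```bash
python3 -c "
from station import *
print(hand_in())"
```

```text
the job is handed in; nothing more can be done
None
```

I pressed the round plate's pad first, then the square plate's. Each time I stopped with the pointer at its brass tab, held it for about a second, then lifted clear. The job was handed in at about 17.9 s.

| Mount | Tilt held (rad) | Tab, wrist views (rad) | Tab, scene view (rad) | Hold |
|---|---|---|---|---|
| Round | about 0.184–0.187 | about 0.19 | about 0.17 | about 1.6 s |
| Square | about 0.25 | about 0.25–0.265 | about 0.24 | about 1.2 s |

- **Tilt reading:** I worked out each tilt from the fingertip height. The contact force agreed to within about 0.01 rad once the hold was reached.
- **Disagreement between views:** the wrist and scene cameras put each tab about 0.02 rad apart. I held between the two readings, which are both well inside the tab's half width of about 0.046 rad. The exact centring on the tab is therefore uncertain by about 0.01 to 0.02 rad.
- **Last picture:** both plates were level, both pointers at rest, and the tabs looked unmoved. The nut, bolt, block and chalk looked to be where they started. The arm was about 125 mm clear of the pad and touching nothing.

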